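# Scoop truffles from the stock tub into a gift box

### The arm

A 7-joint arm with a two-finger parallel gripper is mounted at the origin on the work surface. World frame = base frame: x ahead of the robot, y to its left, z up, the work surface at z = 0. Lengths are in m, angles in rad, forces in N, time in s.
With the tool pointing down it reaches from about 0.4 to 0.85 m from the base axis. Payload 10.4 kg.
Tool frame: the origin (TCP) lies between the finger pads; the fingertips stand 19 mm ahead of it and the grasp point (between the pads) is the TCP (manip.tips_ahead is the distance from the TCP to the fingertips, in m); z points along the fingers, y is the line along which they close (so a half turn about z gives the same grasp; the last joint's range is limited). The gripper opens to 85 mm and grips with 20 to 120 N. Pads are 22 mm wide; open, the fingers measure 114 mm over their backs; the gripper's body (76 mm by 85 mm) begins 54 mm behind the grasp point. The pads swing forward as they close: fully open they stand 13 mm farther back than shut.
Start: joints at [1.133, 0.332, -0.065, 1.46, 0.022, 1.35, -0.088], TCP at [0.252, -0.572, 0.25] pointing down, gripper open.
Joint ranges: [-2.6, 2.6], [-0.5, 2.12], [-1.47, 1.34], [0.16, 2.42], [-1.27, 4.41], [0.06, 2.06], [-2.6, 2.6]. Speed limits (rad/s): [2.22, 2.22, 2.79, 2.79, 3.14, 3.14, 3.14].

### API

Orientations are given as a unit quaternion [x, y, z, w].
In Python, from workcell import manip, viewer gives the robot as it stands.
- The arm moves only by the tool arm_command, never from a script. Its argument "series" is text: rows parted by semicolons, each of 5 numbers parted by spaces: the closure, from 0 (fully open) to 1 (shut), then the shift along the tool's x, y, z normalised to -1 to 1, where 1 is 0.4 m, then the turn about the tool's z normalised to -1 to 1, where 1 is 180 degrees. In form: jaw tx ty tz spin; .... A call has exactly 10 rows; each row shifts and turns the commanded pose from where the row before left it, along the tool's axes as they then stand; what a row does not reach is not made up. A row lasts 1/8 s, in which the tool goes at most 62.5 mm and 10.7 degrees, less where a joint would pass 70% of its speed; a pose out of reach is approached as far as the arm can. A call with a number of a shift or a turn outside -1 to 1 is refused whole. A call with a gripper value outside its range is refused whole. The fingers move at their own pace and stop on an object; "newtons" is the grip in N (left out, the last holds). Time passes only in rows, so rows that do not move let the fingers close, or fill a call up. It gives the time, the measured TCP pose, the force, the opening and the grip force at its end, in the units of the state.
- manip.get_obs(): the state, without advancing time (a new reading comes with each control period).
- viewer.camera(name): name is "side" or "top" or "wrist"; returns a dict with "pixels" (400x640x3 uint8, red, green, blue), "intrinsics" (3x3 intrinsics, pixels), "D" ([k1, k2, p1, p2, k3] as OpenCV has them; the pictures are not rectified), "extrinsics" (4x4, takes a point from world to camera coordinates). Camera axes: x right, y up, looking along -z (the intrinsics and any distortion apply to the point x, -y, -z); pixel columns grow to the right and rows downward; lengths in m; the calibration is good to about 2 mm. A picture is of the moment at which its call begins. There is no depth.
- manip.hand_in(): hands the job in; it is judged then, once.
The state is a dict: "clock": time; "joint_pos": joint angles; "joint_velocities": joint speeds; "tau": joint torques, N m; "position": TCP position; "ee_rot": TCP orientation; "ft_force": force on the tool from outside, world axes, zero at the start; "torque": the same for the moment, N m; "grip_width": opening from 0.0 (shut) to 1.0 (fully open); "grasp_force": force on a finger pad.
Only numpy, scipy, OpenCV 4.12 (cv2) and the standard library are available. Lean on these libraries where they do the work, as an engineer would, in place of code of your own. Each camera call takes 0.05 s, during which the arm holds its last target. There are 200 camera calls.

### The job

Use the steel scoop to put at least three truffles from the white tub into the open brown gift box, tipping them in gently from low down; the rest stay in the tub, with none spilled or left in the scoop. Then lay the scoop back flat in its steel tray. Only the scoop may touch the truffles, never the gripper; ease it under them without crushing them or forcing it against the tub, and do not disturb the other things on the table.

Things in the scene. Friction and masses are not known exactly. Their poses are not given: they have to be found in the camera images.
- tub: White plastic tub, open on top. Outside 288 x 120 mm (+5 mm rim all round), 52 mm high; inside 280 x 112 mm, flat floor 5 mm above the table, upright walls. Origin: centre of its underside; x along its length, z up. The truffles start in one layer over the +x half of its floor; the -x half is empty. It does not move.
- scoop: Steel scoop, 223 mm long, 0.2 kg. Origin: centre of the underside of its flat-bottomed pan; +x to the open front, z up. Pan 110 mm long (x -55 to 55), 86 mm wide outside, 2 mm sheet; back wall 38 mm high; side walls 38 mm high at the back, falling straight to 12 mm at their front end, 8 mm behind the lip.
- scoop_grip (a point): Grip point in the middle of the scoop's handle, near its front end: (-105, 0, 53) mm in the scoop's frame, axes as the scoop's. The handle is straight, black, with flat upright sides, 20 mm wide (along y), 18 mm thick; it starts 20 mm behind the back wall (x = -73, z = 38 mm) and rises backwards at 25 degrees to x = -168, z = 83 mm.
- scoop_lip (a point): Middle of the lower edge of the scoop's front lip: (55, 0, 0) mm in the scoop's frame.
- pan_middle (a point): Point in the middle of the scoop's pan, 20 mm above its underside.
- box_middle (a point): Point in the middle of the gift box, 25 mm above its underside.
- tray: Shallow steel tray where the scoop lies at the start (lip towards the tray's +x end) and must end. Outside 250 x 130 mm (+5 mm rim), 14 mm high, walls and floor 2.5 mm. Origin: centre of its underside, x along its length, z up. It does not move. It stands left or right of the tub, the gift box on the other side.
- gift_box: Open brown cardboard gift box, 150 x 150 mm outside, 45 mm high, 4 mm walls and floor, empty. Origin: centre of its underside, z up. It does not move.
- truffle1: Truffle 1 of six: a firm, smoothly coated, dark brown, nearly round piece, 32 mm across and 30 mm high with a small flat underneath (12 mm across), 20 g. Origin: its middle, 14.5 mm above the floor it sits on. All six are alike.
- truffle2: Truffle 2 of six: a firm, smoothly coated, dark brown, nearly round piece, 32 mm across and 30 mm high with a small flat underneath (12 mm across), 20 g. Origin: its middle, 14.5 mm above the floor it sits on. All six are alike.
- truffle3: Truffle 3 of six: a firm, smoothly coated, dark brown, nearly round piece, 32 mm across and 30 mm high with a small flat underneath (12 mm across), 20 g. Origin: its middle, 14.5 mm above the floor it sits on. All six are alike.
- truffle4: Truffle 4 of six: a firm, smoothly coated, dark brown, nearly round piece, 32 mm across and 30 mm high with a small flat underneath (12 mm across), 20 g. Origin: its middle, 14.5 mm above the floor it sits on. All six are alike.
- truffle5: Truffle 5 of six: a firm, smoothly coated, dark brown, nearly round piece, 32 mm across and 30 mm high with a small flat underneath (12 mm across), 20 g. Origin: its middle, 14.5 mm above the floor it sits on. All six are alike.
- truffle6: Truffle 6 of six: a firm, smoothly coated, dark brown, nearly round piece, 32 mm across and 30 mm high with a small flat underneath (12 mm across), 20 g. Origin: its middle, 14.5 mm above the floor it sits on. All six are alike.
- tape_roll: Bystander: roll of brown tape lying flat, 90 mm across, 48 mm high. Origin: centre of its underside.
- ribbon_spool: Bystander: ribbon spool lying flat, 72 mm across, 30 mm high. Origin: centre of its underside.
- box_lid: Bystander: closed-topped lid of the gift box with a clear window, lying open side down on the table, 156 x 156 mm, 21 mm high. Origin: centre of its underside.
- pencil: Bystander: black pencil, 176 mm long along x, 8 mm thick. Origin: its middle, at table height.
- pencil_cup: Bystander: white cup of pens, 80 mm across, 95 mm high, pens to 150 mm. Origin: centre of its underside.
- tape_gun: Bystander: grey desk tape dispenser, 170 x 60 mm, 93 mm high. Origin: centre of its underside, x along its length.
- scraper: Bystander: bench scraper lying flat, 190 x 60 mm, 14 mm high. Origin: on its underside near the middle, x along its length, blade at +x.

How it is judged:
On the way:
1. at least one truffle is carried in the scoop, lifted clear above the tub (((distance between truffle1 and pan_middle below 0.065 m and height (world z) of truffle1 above 0.085 m) or (distance between truffle2 and pan_middle below 0.065 m and height (world z) of truffle2 above 0.085 m) or (distance between truffle3 and pan_middle below 0.065 m and height (world z) of truffle3 above 0.085 m) or (distance between truffle4 and pan_middle below 0.065 m and height (world z) of truffle4 above 0.085 m) or (distance between truffle5 and pan_middle below 0.065 m and height (world z) of truffle5 above 0.085 m) or (distance between truffle6 and pan_middle below 0.065 m and height (world z) of truffle6 above 0.085 m))), for 0.2 s.
At the end, for the whole second after the job is handed in: At least three truffles at rest in the gift box (within 85 mm of its middle), the others at rest in the tub; the scoop lies let go and at rest, flat (within 0.08 rad) on the floor of its tray, its origin within 75 mm lengthwise and 35 mm sideways of the tray's centre ((distance between each of truffle1, truffle2, truffle3 and box_middle below 0.085 m or distance between each of truffle1, truffle2, truffle4 and box_middle below 0.085 m or distance between each of truffle1, truffle2, truffle5 and box_middle below 0.085 m or distance between each of truffle1, truffle2, truffle6 and box_middle below 0.085 m or distance between each of truffle1, truffle3, truffle4 and box_middle below 0.085 m or distance between each of truffle1, truffle3, truffle5 and box_middle below 0.085 m or distance between each of truffle1, truffle3, truffle6 and box_middle below 0.085 m or distance between each of truffle1, truffle4, truffle5 and box_middle below 0.085 m or distance between each of truffle1, truffle4, truffle6 and box_middle below 0.085 m or distance between each of truffle1, truffle5, truffle6 and box_middle below 0.085 m or distance between each of truffle2, truffle3, truffle4 and box_middle below 0.085 m or distance between each of truffle2, truffle3, truffle5 and box_middle below 0.085 m or distance between each of truffle2, truffle3, truffle6 and box_middle below 0.085 m or distance between each of truffle2, truffle4, truffle5 and box_middle below 0.085 m or distance between each of truffle2, truffle4, truffle6 and box_middle below 0.085 m or distance between each of truffle2, truffle5, truffle6 and box_middle below 0.085 m or distance between each of truffle3, truffle4, truffle5 and box_middle below 0.085 m or distance between each of truffle3, truffle4, truffle6 and box_middle below 0.085 m or distance between each of truffle3, truffle5, truffle6 and box_middle below 0.085 m or distance between each of truffle4, truffle5, truffle6 and box_middle below 0.085 m) and (distance between truffle1 and box_middle below 0.085 m or (x of truffle1 in the frame of tub between -0.14 and 0.14 m and y of truffle1 in the frame of tub between -0.056 and 0.056 m)) and (distance between truffle2 and box_middle below 0.085 m or (x of truffle2 in the frame of tub between -0.14 and 0.14 m and y of truffle2 in the frame of tub between -0.056 and 0.056 m)) and (distance between truffle3 and box_middle below 0.085 m or (x of truffle3 in the frame of tub between -0.14 and 0.14 m and y of truffle3 in the frame of tub between -0.056 and 0.056 m)) and (distance between truffle4 and box_middle below 0.085 m or (x of truffle4 in the frame of tub between -0.14 and 0.14 m and y of truffle4 in the frame of tub between -0.056 and 0.056 m)) and (distance between truffle5 and box_middle below 0.085 m or (x of truffle5 in the frame of tub between -0.14 and 0.14 m and y of truffle5 in the frame of tub between -0.056 and 0.056 m)) and (distance between truffle6 and box_middle below 0.085 m or (x of truffle6 in the frame of tub between -0.14 and 0.14 m and y of truffle6 in the frame of tub between -0.056 and 0.056 m)) and linear speed of each of truffle1, truffle2, truffle3, truffle4, truffle5, truffle6 below 0.03 m/s and x of scoop in the frame of tray between -0.075 and 0.075 m and y of scoop in the frame of tray between -0.035 and 0.035 m and z of scoop in the frame of tray below 0.01 m and angle between scoop's own z axis and vertical below 0.08 rad and linear speed of scoop below 0.02 m/s); the robot touches nothing.
It fails at once if the gripper touches a truffle (only the scoop may) (contact force between any of the fingers, the arm and truffle1 above 0.3 N or contact force between any of the fingers, the arm and truffle2 above 0.3 N or contact force between any of the fingers, the arm and truffle3 above 0.3 N or contact force between any of the fingers, the arm and truffle4 above 0.3 N or contact force between any of the fingers, the arm and truffle5 above 0.3 N or contact force between any of the fingers, the arm and truffle6 above 0.3 N).
It fails at once if a truffle falls or is flung faster than 1.5 m/s (a drop of more than about 11 cm) (linear speed of any of truffle1, truffle2, truffle3, truffle4, truffle5, truffle6 above 1.5 m/s).
It fails at once if a truffle is pressed by the scoop with more than 30 N (it would be crushed) (contact force between scoop and truffle1 above 30 N or contact force between scoop and truffle2 above 30 N or contact force between scoop and truffle3 above 30 N or contact force between scoop and truffle4 above 30 N or contact force between scoop and truffle5 above 30 N or contact force between scoop and truffle6 above 30 N).
It fails at once if the scoop is forced against the tub with more than 40 N (contact force between scoop and tub above 40 N).
It fails at once if another thing on the table is shifted by more than 30 mm (distance of any of tape_roll, ribbon_spool, box_lid, pencil, pencil_cup, tape_gun, scraper from where it was at the start of the episode above 0.03 m).
It also fails if it takes over 72 s, if anything falls off the work surface, if the arm or the gripper's body presses on something with over 40 N, if the wrist force passes 120 N, or if a joint passes its speed limit or range.

## Working session

There is one attempt and no reset: what is moved stays moved. The work goes in short steps, Python scripts to look and compute and a tool call to move; the robot and the scene stay as the last step left them, time stands still between calls to the robot, and variables do not carry over. Pictures are saved under pics/ and viewed, at most 10 in all, crops included, and the job is handed in when it is done.

Besides the shell and the picture viewer there is one more tool, called after "Request:" in YAML: its name, and indented under it one key for each argument. arm_command: Moves the arm, as the interface text tells. Scaled input: -1 to 1 covers 0.4 m each way for a shift and 180 degrees each way for a turn. Its arguments: {"type":"object","properties":{"series":{"type":"string"},"newtons":{"type":"number"}},"required":["series"]}

```bash
mkdir -p pics; ls; python3 - <<'E'
from workcell import manip, viewer
import cv2,json,numpy as np,pickle
d={}
for n in ["top","side"]:
    c=viewer.camera(n); d[n]=c
    cv2.imwrite(f"pics/{n}0.png",cv2.cvtColor(c["pixels"],cv2.COLOR_RGB2BGR))
    print(n,np.round(c["intrinsics"],1).tolist(),c["D"],np.round(c["extrinsics"],3).tolist())
pickle.dump(d,open("cams0.pkl","wb"))
print(manip.get_obs(), manip.tips_ahead)
E
```

```text
pics
top [[368.2, 0.0, 320.3], [0.0, 368.2, 193.5], [0.0, 0.0, 1.0]] [-0.04584186  0.          0.          0.          0.        ] [[-0.021, -1.0, 0.003, -0.064], [0.986, -0.021, 0.165, -0.585], [-0.165, 0.006, 0.986, -0.931], [0.0, 0.0, 0.0, 1.0]]
side [[448.9, 0.0, 319.6], [0.0, 448.9, 197.0], [0.0, 0.0, 1.0]] [-0.11627361  0.          0.          0.          0.        ] [[-0.956, -0.292, 0.004, 0.527], [0.194, -0.626, 0.755, -0.203], [-0.218, 0.723, 0.655, -1.081], [0.0, 0.0, 0.0, 1.0]]
{'clock': 0.1, 'joint_pos': array([ 1.13338489,  0.33282884, -0.06469623,  1.46084783,  0.02155809,
        1.34987771, -0.0885067 ]), 'joint_velocities': array([ 1.42367665e-04, -6.92034187e-04, -1.82160227e-04, -3.90305252e-03,
        2.44666481e-04, -6.80590089e-04, -4.33029817e-05]), 'tau': array([ 1.40621345e-03, -6.26745486e+01,  4.93201276e-02, -3.92431748e+01,
        1.63523405e-02,  6.87904540e-03,  3.43595650e-05]), 'position': array([ 0.25177307, -0.57171473,  0.24958738]), 'ee_rot': array([ 9.78568277e-01,  2.05921647e-01, -1.38476471e-04, -6.19110217e-04]), 'ft_force': array([ 1.17316474,  1.08065477, -0.92072121]), 'torque': array([ 0.00175753,  0.04032278, -0.02086276]), 'grasp_force': 0.0, 'grip_width': 1.0010987040832724} 0.019
```

View pics/top0.png

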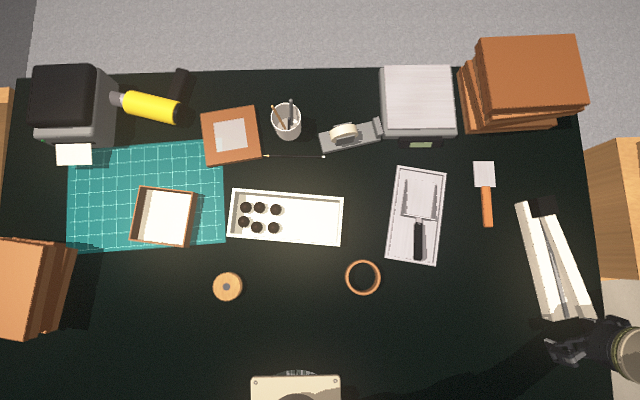

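View pics/side0.png

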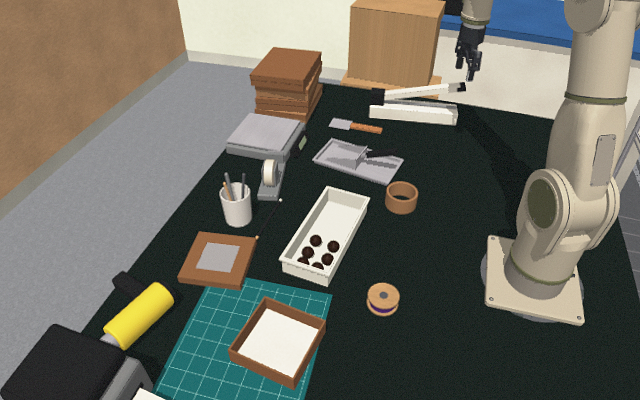

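Top view: the tray with the scoop is at about (415,215), lip up. The tub is at (287,217) with 2x3 truffles at its left end, and the box is at (163,216). The side view agrees. I'll enlarge these areas for sub-pixel corners.

```bash
cat > h.py <<'E'
import numpy as np,cv2
from scipy.spatial.transform import Rotation as R
def ray(c,uv,z):
    """pixel(s) -> world xy on plane z"""
    uv=np.array(uv,float).reshape(-1,1,2)
    p=cv2.undistortPoints(uv,c["intrinsics"],c["D"])[:,0]
    E=c["extrinsics"]; d=np.c_[p[:,0],-p[:,1],-np.ones(len(p))]@E[:3,:3]
    o=-E[:3,:3].T@E[:3,3]
    return o+d*((np.broadcast_to(z,len(p))-o[2])/d[:,2])[:,None]
def proj(c,P):
    E=c["extrinsics"]; q=np.asarray(P,float).reshape(-1,3)@E[:3,:3].T+E[:3,3]
    return cv2.projectPoints(q*[1,-1,-1],np.zeros(3),np.zeros(3),c["intrinsics"],c["D"])[0][:,0]
def snap(n,f=None):
    from workcell import viewer
    c=viewer.camera(n)
    if f: cv2.imwrite(f,cv2.cvtColor(c["pixels"],cv2.COLOR_RGB2BGR))
    return c
E
python3 - <<'E'
import pickle,cv2,numpy as np
from h import *
d=pickle.load(open("cams0.pkl","rb"))
t=d["top"]["pixels"][...,::-1];s=d["side"]["pixels"][...,::-1]
f=lambda im,x0,x1,y0,y1,k:cv2.resize(im[y0:y1,x0:x1],None,fx=k,fy=k,interpolation=cv2.INTER_CUBIC)
C=np.zeros((600,800,3),np.uint8)
A=f(t,125,350,180,250,3.5);B=f(t,380,452,160,270,3);S=f(s,305,415,132,192,5)
C[:A.shape[0],:A.shape[1]]=A;C[255:255+B.shape[0],:B.shape[1]]=B;C[255:255+S.shape[0],240:240+S.shape[1]]=S
cv2.imwrite("pics/crop.png",C)
g=t.max(2).astype(np.uint8); m=np.zeros_like(g); m[195:240,236:292]=(g[195:240,236:292]<90)
n,l,st,ce=cv2.connectedComponentsWithStats(m)
for i in range(1,n):
    if st[i,4]>15: print(st[i],ce[i],ray(d["top"],ce[i],0.02).round(4))
E
```

```text
[240 202  11  10  78] [245.56410256 206.80769231] [[0.5557 0.1277 0.02  ]]
[254 202  11  11  57] [259.29824561 206.78947368] [[0.555  0.0902 0.02  ]]
[271 204   9  10  21] [273.9047619  207.95238095] [[0.551  0.0503 0.02  ]]
[238 216  11  11  79] [243.34177215 221.21518987] [[0.5165 0.1333 0.02  ]]
[251 222  11  10  63] [256.38095238 226.52380952] [[0.5014 0.0978 0.02  ]]
[268 222  10  10  23] [271.30434783 225.39130435] [[0.5037 0.0574 0.02  ]]
[236 238  18   2  24] [243.   238.75] [[0.4693 0.1337 0.02  ]]
```

View pics/crop.png

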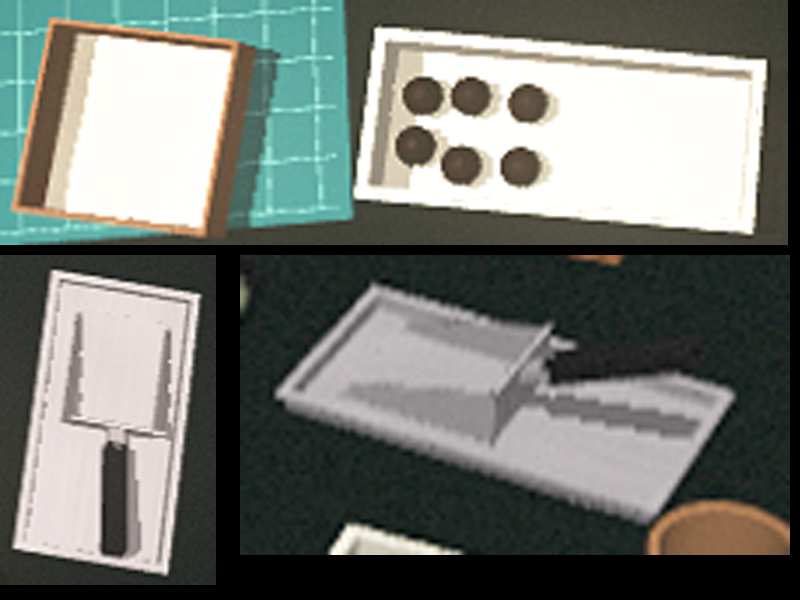

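The crop gives clear tub, box and tray corners, the truffle centres, and the scoop's back wall at (64,420)-(170,436) with the handle from (117,442) to (113,555). I'll turn these into poses.

```bash
python3 - <<'E'
import pickle
from h import *
c=pickle.load(open("cams0.pkl","rb"))["top"]
A=lambda p:np.array(p)/3.5+[125,180]-.36
B=lambda p:(np.array(p)-[0,255])/3+[380,160]-.33
def rect(n,p,z):
    q=ray(c,p,z)[:,:2]; e=[np.linalg.norm(q[i]-q[(i+1)%4]) for i in range(4)]
    u=(q[1]+q[2]-q[0]-q[3]); v=(q[0]+q[1]-q[2]-q[3])
    print(n,"centre",q.mean(0).round(4),"edges",np.round(e,4),"yawLR",np.degrees(np.arctan2(u[1],u[0])).round(1),"yawDU",np.degrees(np.arctan2(v[1],v[0])).round(1)); return q.mean(0),np.arctan2(u[1],u[0])
tc,ty=rect("tub 298x130",A([(377,27),(767,60),(752,233),(355,198)]),.052)
rect("box150",A([(50,19),(240,43),(207,236),(13,210)]),.045)
rect("tray140x260",B([(52,271),(200,295),(167,574),(14,548)]),.014)
a=ty+np.pi; M=np.array([[np.cos(a),np.sin(a)],[-np.sin(a),np.cos(a)]])
q=ray(c,A([(423,96),(471,96),(528,104),(415,146),(462,166),(521,167)]),.0195)[:,:2]
print("truffles in tub",((q-tc)@M.T).round(4).tolist())
print("backwall",ray(c,B([(64,420),(170,436)]),.0405).round(4).tolist())
print("handle front/back",ray(c,B([(117,442),(113,555)]),[.049,.092]).round(4).tolist())
E
```

```text
tub 298x130 centre [0.5239 0.0167] edges [0.2975 0.1303 0.2966 0.13  ] yawLR -96.1 yawDU -6.5
box150 centre [0.5333 0.3491] edges [0.1511 0.1477 0.1511 0.1479] yawLR -98.3 yawDU -7.8
tray140x260 centre [ 0.5257 -0.3377] edges [0.14   0.2594 0.139  0.2583] yawLR -100.8 yawDU -10.8
truffles in tub [[0.1139, -0.0191], [0.0766, -0.0223], [0.0317, -0.0199], [0.1155, 0.0202], [0.0775, 0.0324], [0.0319, 0.0292]]
backwall [[0.5232, -0.2904, 0.0405], [0.5068, -0.3843, 0.0405]]
handle front/back [[0.5018, -0.3342, 0.049], [0.4049, -0.3133, 0.092]]
```

Request:
arm_command:
  series: "0 0 0 0 0.048; 0 0 0 0 0.048; 0 0 0 0 0.048; 0 0 0 0 0.048; 0 0.0523 -0.1168 0 0; 0 0.0523 -0.1168 0 0; 0 0.0523 -0.1168 0 0; 0 0.0523 -0.1168 0 0; 0 0.0523 -0.1168 0 0; 0 0.0523 -0.1168 0 0"
  newtons: 40

```text
clock: 1.35
position: [0.4283, -0.3186, 0.2501]
ee_rot: [0.996, -0.094, -0.0, -0.0]
ft_force: [0.4, -0.1, -0.0]
grip_width: 1.003
grasp_force: 0.0
```

```bash
cat >> h.py <<'E'
def go(x,y,z,yaw):
    """from measured pose to target: total normalised shifts (in tool axes AFTER the spin) and spin"""
    from workcell import manip
    o=manip.get_obs(); X=R.from_quat(o["ee_rot"]).as_matrix()[:,0]
    y0=np.degrees(np.arctan2(X[1],X[0])); p=o["position"]; a=np.radians(yaw)
    d=np.array([x,y,z])-p; tx=d[0]*np.cos(a)+d[1]*np.sin(a); ty=d[0]*np.sin(a)-d[1]*np.cos(a)
    print("t",o["clock"],"pos",p.round(4),"yaw",y0.round(2),"F",o["ft_force"].round(1),"T",o["torque"].round(2),"w",round(o["grip_width"],3),"gf",round(float(o["grasp_force"]),1))
    print("spin",((y0-yaw+180)%360-180)/180,"t",np.array([tx,ty,-d[2]])/0.4)
E
python3 - <<'E'
from h import *
go(.4276,-.3198,.074,-10.8)
c=snap("wrist","pics/w1.png")
E
```

```text
t 1.35 pos [ 0.4283 -0.3186  0.2501] yaw -10.79 F [ 0.4 -0.1 -0. ] T [ 0.01 -0.03 -0.  ] w 1.003 gf 0.0
spin 3.901391250609423e-05 t [-0.00117995  0.00333957  0.44030008]
```

View pics/w1.png

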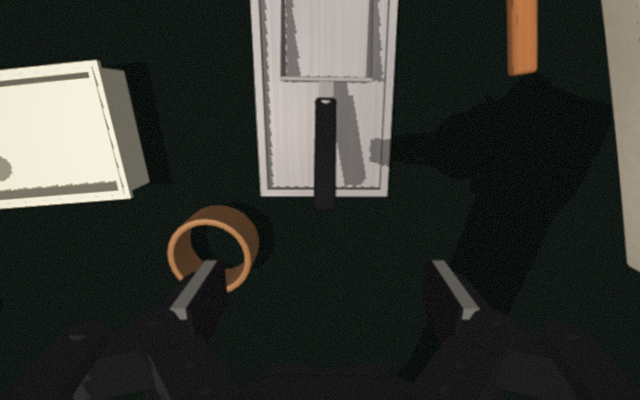

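The handle is aligned with the middle of the jaws (column 325). Going down and closing.

Request:
arm_command:
  series: "0 0 0 0.11 0; 0 0 0.003 0.11 0; 0 0 0 0.11 0; 0 0 0 0.11 0; 0 0 0 0 0; 0.9 0 0 0 0; 0.9 0 0 0 0; 0.9 0 0 0 0; 0.9 0 0 0 0; 0.9 0 0 0 0"
  newtons: 25

```text
clock: 2.65
position: [0.4277, -0.3215, 0.0749]
ee_rot: [0.996, -0.094, 0.0, 0.0]
ft_force: [-2.2, 0.6, 4.3]
grip_width: 0.23
grasp_force: 31.2
```

```bash
python3 -c "
from h import *
go(.4276,-.3198,.104,-10.8)"
```

```text
t 2.65 pos [ 0.4277 -0.3215  0.0749] yaw -10.8 F [-2.2  0.6  4.3] T [0.21 0.19 0.05] w 0.23 gf 31.2
spin 2.0436003753824632e-05 t [-0.0009312  -0.00419664 -0.07281449]
```

Request:
arm_command:
  series: "0.9 0 0 -0.025 0; 0.9 0 0 -0.025 0; 0.9 0 0 -0.025 0; 0.9 0 0 -0.025 0; 0.9 0 0 0 0; 0.9 0 0 0 0; 0.9 0 0 0 0; 0.9 0 0 0 0; 0.9 0 0 0 0; 0.9 0 0 0 0"

```text
clock: 3.9
position: [0.4275, -0.3213, 0.1143]
ee_rot: [0.996, -0.094, -0.0, 0.0]
ft_force: [0.2, -0.1, -2.5]
grip_width: 0.223
grasp_force: 30.3
```

```bash
python3 - <<'E'
from h import *
go(.4276,-.3198,.104,-10.8)
c=snap("side");s=snap("wrist")["pixels"][...,::-1]
A=cv2.resize(c["pixels"][90:210,300:480,::-1],None,fx=2.2,fy=2.2,interpolation=cv2.INTER_CUBIC)
B=cv2.resize(s,(396,248))
cv2.imwrite("pics/lift.png",np.hstack([A[:248],B[:248] if len(A)>=248 else B]))
E
```

```text
t 3.9 pos [ 0.4275 -0.3213  0.1143] yaw -10.79 F [ 0.2 -0.1 -2.5] T [-0.01  0.26 -0.03] w 0.223 gf 30.3
spin 3.665670612175771e-05 t [-0.00039286 -0.00382229  0.02569678]
```

View pics/lift.png

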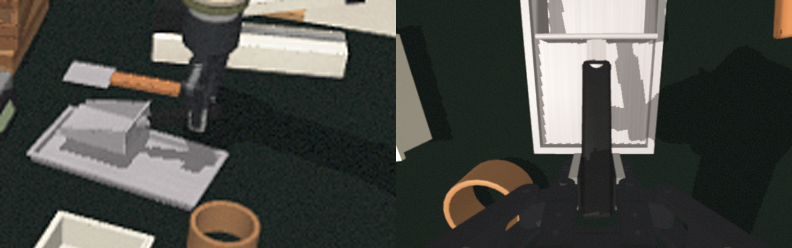

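```bash
cat >> h.py <<'E'
def spts(p,yaw,pitch,L,g=(-.145,0,.0716)):
    """scoop points L (scoop frame) in world, gripped at local g, pitch>0 = lip down (deg)"""
    return (np.asarray(L,float)-g)@R.from_euler("ZY",[yaw,pitch],degrees=True).as_matrix().T+p
E
python3 - <<'E'
from h import *
from workcell import manip
c=snap("wrist"); p=manip.get_obs()["position"]
for a in (-4,0,4,8,12): print(a,proj(c,spts(p,-10.8,a,[[-.057,.043,.038],[-.057,-.043,.038],[-.073,0,.047],[.055,0,0]])).round(0).tolist())
E
```

```text
-4 [[220.0, 64.0], [425.0, 64.0], [323.0, 105.0], [322.0, -218.0]]
0 [[224.0, 71.0], [421.0, 71.0], [323.0, 109.0], [322.0, -180.0]]
4 [[229.0, 78.0], [417.0, 78.0], [323.0, 113.0], [323.0, -145.0]]
8 [[232.0, 85.0], [413.0, 85.0], [323.0, 118.0], [323.0, -114.0]]
12 [[236.0, 93.0], [410.0, 93.0], [323.0, 123.0], [323.0, -86.0]]
```

The grip holds the scoop level. I'll raise it, tighten the grip and turn it towards the tub.

Request:
arm_command:
  series: "0.9 0 0 -0.035 0; 0.9 0 0 -0.035 0; 0.9 0 0 -0.035 -0.05; 0.9 0 0 -0.035 -0.055; 0.9 0 0 0 -0.055; 0.9 0 0 0 -0.055; 0.9 0 0 0 -0.055; 0.9 0 0 0 -0.055; 0.9 0 0 0 -0.055; 0.9 0 0 0 -0.05"
  newtons: 60

```text
clock: 5.3
position: [0.4278, -0.3217, 0.1717]
ee_rot: [0.834, 0.551, 0.0, 0.001]
ft_force: [-0.6, -1.0, -1.7]
grip_width: 0.226
grasp_force: 63.2
```

```bash
python3 -c "
from h import *
go(.4968,-.1866,.170,83.7)"
```

```text
t 5.3 pos [ 0.4278 -0.3217  0.1717] yaw 66.92 F [-0.6 -1.  -1.7] T [-0.19  0.12 -0.02] w 0.226 gf 63.2
spin -0.09324489834090678 t [0.35457256 0.13434233 0.00423613]
```

Request:
arm_command:
  series: "0.9 0 0 0 -0.0466; 0.9 0 0 0 -0.0466; 0.9 0.05 0.0192 0 0; 0.9 0.0762 0.0288 0 0; 0.9 0.0762 0.0288 0 0; 0.9 0.0762 0.0288 0 0; 0.9 0.0762 0.0288 0 0; 0.9 0 0 0 0; 0.9 0 0 0 0; 0.9 0 0 0 0"

```text
clock: 6.55
position: [0.4969, -0.1878, 0.1707]
ee_rot: [0.747, 0.664, -0.0, 0.0]
ft_force: [-0.2, -0.3, -2.0]
grip_width: 0.223
grasp_force: 63.2
```

```bash
python3 - <<'E'
from h import *
from workcell import manip
go(.4968,-.1866,.170,83.7)
p=manip.get_obs()["position"]
L=[[-.057,.043,.038],[-.057,-.043,.038],[-.073,0,.047],[-.166,0,.092],[.055,.043,0],[.055,-.043,0],[.047,.043,.012],[.047,-.043,.012]]
out=[]
for n,(x0,x1,y0,y1) in dict(top=(240,400,180,260),side=(280,440,150,270)).items():
    c=snap(n); k=2.5 if n=="side" else 4
    im=np.ascontiguousarray(cv2.resize(c["pixels"][y0:y1,x0:x1,::-1],None,fx=k,fy=k,interpolation=cv2.INTER_CUBIC))
    for q in proj(c,spts(p,83.7,0,L)): 
        u=(q-[x0,y0]+.5)*k; cv2.drawMarker(im,tuple(int(v) for v in u),(0,0,255),cv2.MARKER_CROSS,9,1)
    out.append(im)
w=max(o.shape[1] for o in out)
cv2.imwrite("pics/ov.png",np.vstack([cv2.copyMakeBorder(o,0,0,0,w-o.shape[1],0) for o in out])[:600])
E
```

```text
t 6.55 pos [ 0.4969 -0.1878  0.1707] yaw 83.28 F [-0.2 -0.3 -2. ] T [-0.23  0.06  0.03] w 0.223 gf 63.2
spin -0.0023169886996397635 t [ 0.0029076  -0.0005231   0.00166033]
```

View pics/ov.png

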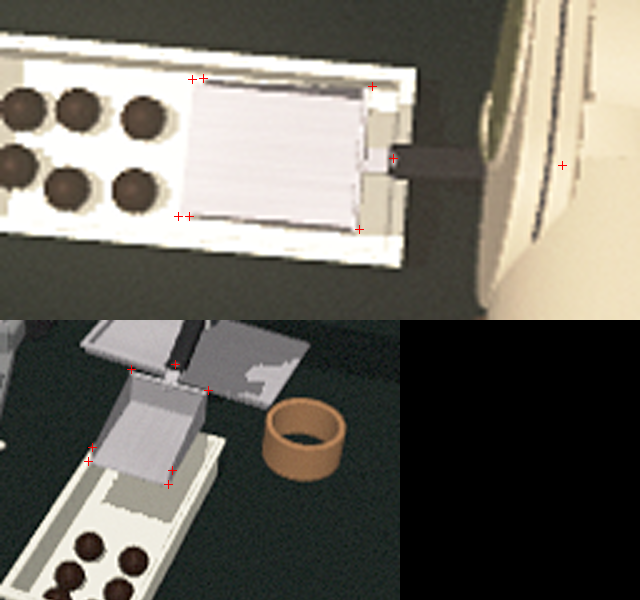

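The overlay matches the scoop to about 1 mm and it is level over the empty half. I'll go down, then slide forward and down along the handle slope so the handle clears the tub wall.

Request:
arm_command:
  series: "0.9 0 0 0.0593 -0.0023; 0.9 0 0 0.0593 0; 0.9 0 0 0.0593 0; 0.9 0 0 0 0; 0.9 0.0163 0 0.0088 0; 0.9 0.0163 0 0.0088 0; 0.9 0.0163 0 0.0088 0; 0.9 0.0163 0 0.0088 0; 0.9 0.0163 0 0.0088 0; 0.9 0.0163 0 0.0088 0"

```text
clock: 7.9
position: [0.5015, -0.1473, 0.0778]
ee_rot: [0.744, 0.668, -0.0, 0.0]
ft_force: [0.1, -1.5, -0.9]
grip_width: 0.225
grasp_force: 63.3
```

```bash
python3 -c "
from h import *
go(.4968,-.1866,.077,83.7)"
```

```text
t 7.9 pos [ 0.5015 -0.1473  0.0778] yaw 83.8 F [ 0.1 -1.5 -0.9] T [-0.2   0.05 -0.  ] w 0.225 gf 63.3
spin 0.0005299180317081209 t [-0.09903795 -0.00096128  0.0021159 ]
```

Request:
arm_command:
  series: "0.9 0 0 0.002 0; 0.9 0 0 0.001 0; 0.9 0.0125 0 0 0; 0.9 0.0125 0 0 0; 0.9 0.0125 0 0 0; 0.9 0.0125 0 0 0; 0.9 0.0125 0 0 0; 0.9 0.0125 0 0 0; 0.9 0.0125 0 0 0; 0.9 0.0125 0 0 0"

```text
clock: 9.15
position: [0.5059, -0.1078, 0.0769]
ee_rot: [0.744, 0.668, -0.0, 0.0]
ft_force: [-0.7, -3.0, 3.3]
grip_width: 0.222
grasp_force: 63.8
```

```bash
python3 - <<'E'
from h import *
go(.5354,.1231,.077,83.8)
out=[]
for n,(x0,x1,y0,y1) in dict(top=(220,380,180,255),side=(270,400,170,290)).items():
    c=snap(n); k=2.5 if n=="side" else 4
    out.append(cv2.resize(c["pixels"][y0:y1,x0:x1,::-1],None,fx=k,fy=k,interpolation=cv2.INTER_CUBIC))
w=max(o.shape[1] for o in out)
cv2.imwrite("pics/in.png",np.vstack([cv2.copyMakeBorder(o,0,0,0,w-o.shape[1],0) for o in out])[:600])
E
```

```text
t 9.15 pos [ 0.5059 -0.1078  0.0769] yaw 83.79 F [-0.7 -3.   3.3] T [-0.31  0.04  0.06] w 0.222 gf 63.8
spin -7.08456086231182e-05 t [ 5.81741011e-01  1.10120695e-02 -1.59085489e-04]
```

View pics/in.png

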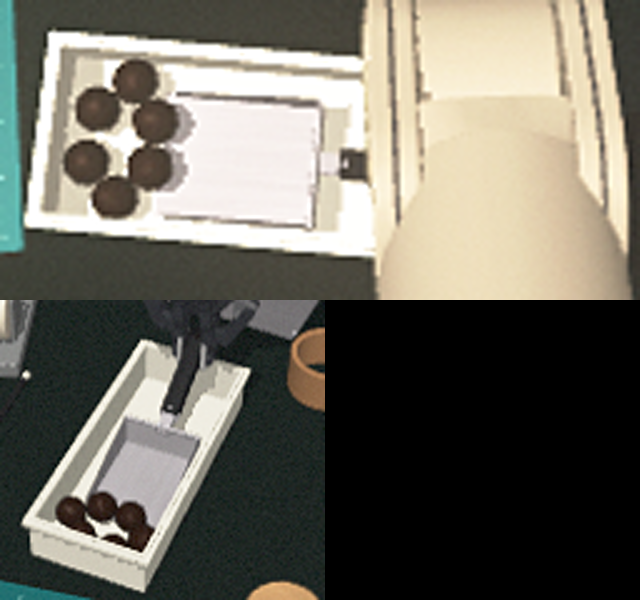

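Lip at tub x of about 74 mm. Two truffles sit at the lip, one (135,80) is partly beside the scoop, and the forces are low. Advancing further.

Request:
arm_command:
  series: "0.9 0.0125 0 0 0; 0.9 0.0125 0 0 0; 0.9 0.0125 0 0 0; 0.9 0.0125 0 0 0; 0.9 0.0125 0 0 0; 0.9 0.0125 0 0 0; 0.9 0 0 0 0; 0.9 0 0 0 0; 0.9 0 0 0 0; 0.9 0 0 0 0"

```text
clock: 10.5
position: [0.5089, -0.0783, 0.0769]
ee_rot: [0.744, 0.668, -0.0, 0.0]
ft_force: [-1.5, -4.8, 6.7]
grip_width: 0.224
grasp_force: 64.1
```

```bash
cat > pk.py <<'E'
import sys
from h import *
def look(f):
    go(.5354,.1231,.077,83.8); out=[]
    for n,(x0,x1,y0,y1) in dict(top=(220,380,180,255),side=(270,400,170,290)).items():
        c=snap(n); k=2.5 if n=="side" else 4
        out.append(cv2.resize(c["pixels"][y0:y1,x0:x1,::-1],None,fx=k,fy=k,interpolation=cv2.INTER_CUBIC))
    w=max(o.shape[1] for o in out)
    cv2.imwrite(f,np.vstack([cv2.copyMakeBorder(o,0,0,0,w-o.shape[1],0) for o in out])[:600])
    # truffle centres in tub frame (ball-height plane) from the top view
    c=snap("top"); g=c["pixels"].max(2); m=np.zeros_like(g); m[185:245,230:300]=g[185:245,230:300]<85
    n,l,st,ce=cv2.connectedComponentsWithStats(m); q=ray(c,ce,.0215)[:,:2]-[.5239,.0167]; a=np.radians(83.7)
    for i in range(1,n):
        if st[i,4]>15: print(st[i,4],(q[i]@np.array([[np.cos(a),-np.sin(a)],[np.sin(a),np.cos(a)]])*1000).round(0))
if __name__=="__main__": look(sys.argv[1])
E
python3 pk.py pics/in2.png
```

```text
t 10.5 pos [ 0.5089 -0.0783  0.0769] yaw 83.8 F [-1.5 -4.8  6.7] T [-0.72  0.27  0.2 ] w 0.224 gf 64.1
spin -6.456459198507976e-06 t [ 5.07613085e-01  1.13700021e-02 -1.84775456e-04]
307 [ 72. -77.]
255 [115.   1.]
45 [ 81. -18.]
46 [80. 18.]
307 [75. 72.]
```

Request:
arm_command:
  series: "0.9 0.01 0 0 0; 0.9 0.01 0 0 0; 0.9 0.005 0 0 0; 0.9 0 0 0 0; 0.9 0 0 0 0; 0.9 0 0 0 0; 0.9 0 0 0 0; 0.9 0 0 0 0; 0.9 0 0 0 0; 0.9 0 0 0 0"

```text
clock: 11.9
position: [0.5101, -0.0678, 0.0769]
ee_rot: [0.744, 0.668, -0.0, -0.0]
ft_force: [-1.3, -3.9, 6.7]
grip_width: 0.225
grasp_force: 64.2
```

```bash
python3 pk.py pics/in3.png
```

```text
t 11.9 pos [ 0.5101 -0.0678  0.0769] yaw 83.82 F [-1.3 -3.9  6.7] T [-0.37  0.25  0.11] w 0.225 gf 64.2
spin 8.578040381495258e-05 t [ 4.81277862e-01  1.13416803e-02 -1.85219901e-04]
261 [ 83. -76.]
337 [107.  -0.]
295 [79. 73.]
```

View pics/in3.png

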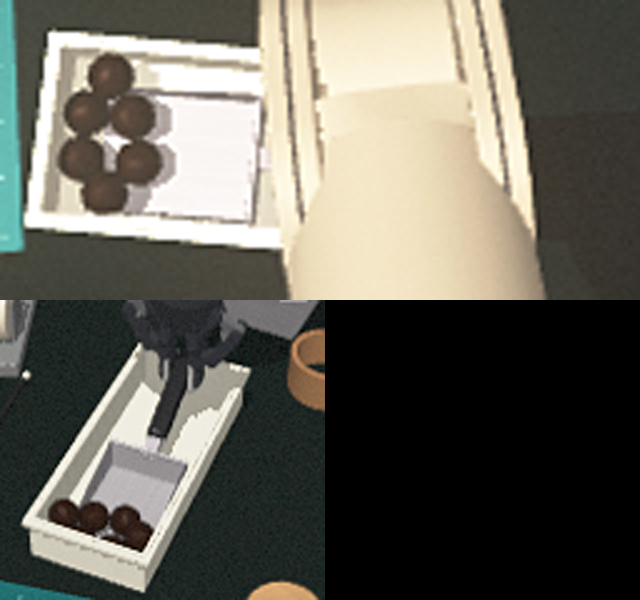

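Request:
arm_command:
  series: "0.9 0.005 0 0 0; 0.9 0.005 0 0 0; 0.9 0.005 0 0 0; 0.9 0.005 0 0 0; 0.9 0 0 0 0; 0.9 0 0 0 0; 0.9 0 0 0 0; 0.9 0 0 0 0; 0.9 0 0 0 0; 0.9 0 0 0 0"

```text
clock: 13.3
position: [0.511, -0.0599, 0.0769]
ee_rot: [0.744, 0.668, 0.0, 0.0]
ft_force: [-0.8, -2.8, 5.1]
grip_width: 0.223
grasp_force: 64.1
```

```bash
cat > tr.py <<'E'
from h import *
def circ(x0=230,x1=300,y0=185,y1=245,cx=.5239,cy=.0167,yaw=83.7,z=.0215):
    c=snap("top"); k=6
    g=cv2.resize(c["pixels"][y0:y1,x0:x1].max(2),None,fx=k,fy=k,interpolation=cv2.INTER_CUBIC)
    h=cv2.HoughCircles(cv2.GaussianBlur(g,(0,0),3),cv2.HOUGH_GRADIENT,1,48,param1=80,param2=14,minRadius=30,maxRadius=45)
    if h is None: return print("none")
    a=np.radians(yaw); M=np.array([[np.cos(a),-np.sin(a)],[np.sin(a),np.cos(a)]])
    for u,v,r in h[0]:
        d=g[max(int(v)-15,0):int(v)+15,max(int(u)-15,0):int(u)+15].mean()
        if d<100: print("truffle",((ray(c,[u/k+x0-.5,v/k+y0-.5],z)[0,:2]-[cx,cy])@M*1000).round(0),"r",round(float(r)/k,1),"dark",round(d))
if __name__=="__main__":
    go(.5354,.1231,.077,83.8); circ()
E
python3 tr.py
```

```text
t 13.3 pos [ 0.511  -0.0599  0.0769] yaw 83.8 F [-0.8 -2.8  5.1] T [-0.43  0.13  0.02] w 0.223 gf 64.1
spin 2.268407180060371e-05 t [ 4.61512131e-01  1.11731171e-02 -1.42913125e-04]
truffle [57. 22.] r 5.6 dark 90
truffle [126.  19.] r 5.9 dark 91
truffle [ 94. -19.] r 5.9 dark 91
truffle [ 33. -19.] r 5.8 dark 93
truffle [116. -42.] r 5.8 dark 91
truffle [127. -13.] r 5.3 dark 90
```

Request:
arm_command:
  series: "0.9 -0.005 0 0 0; 0.9 -0.01 0 0 0; 0.9 -0.0125 0 0 0; 0.9 -0.0125 0 0 0; 0.9 -0.0125 0 0 0; 0.9 -0.0125 0 0 0; 0.9 -0.01 0 0 0; 0.9 -0.005 0 0 0; 0.9 0 0 0 0; 0.9 0 0 0 0"

```text
clock: 14.6
position: [0.5074, -0.0924, 0.0769]
ee_rot: [0.744, 0.668, -0.0, 0.0]
ft_force: [-1.5, 0.2, 3.0]
grip_width: 0.222
grasp_force: 63.9
```

```bash
python3 tr.py; python3 pk.py pics/ret.png
```

```text
t 14.6 pos [ 0.5074 -0.0924  0.0769] yaw 83.78 F [-1.5  0.2  3. ] T [0.22 0.21 0.01] w 0.222 gf 63.9
spin -9.473102925802044e-05 t [ 5.43158720e-01  1.12939568e-02 -2.48853416e-04]
truffle [  3. -12.] r 5.8 dark 97
truffle [115.  28.] r 5.8 dark 91
truffle [126. -41.] r 5.7 dark 90
truffle [ 61. -18.] r 5.7 dark 94
truffle [125. -11.] r 6.0 dark 92
truffle [43. 22.] r 5.6 dark 96
t 14.65 pos [ 0.5074 -0.0924  0.0769] yaw 83.78 F [-0.5 -1.2  4.8] T [ 0.13  0.17 -0.01] w 0.226 gf 63.9
spin -0.00010492669521195492 t [ 5.43204135e-01  1.12887995e-02 -2.17039193e-04]
381 [ 55. -78.]
117 [124. -24.]
35 [ 60. -19.]
21 [ -1. -15.]
59 [114.  27.]
34 [41. 20.]
314 [73. 72.]
```

View pics/ret.png

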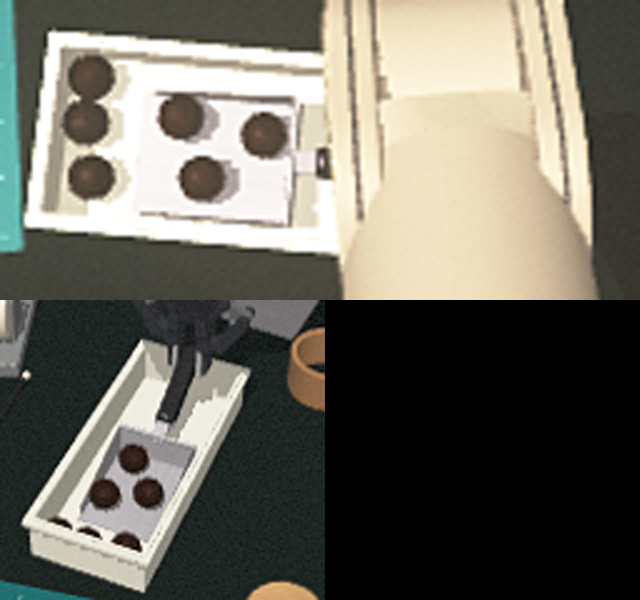

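Three truffles lie in the pan at (183,117), (265,134) and (202,178), and three stay at the tub's end wall. I'll tip the lip up by pressing the handle down over the pan's rear edge with a light grip.

Request:
arm_command:
  series: "0.9 0 0 0 0; 0.9 -0.0015 0 0.0035 0; 0.9 -0.0015 0 0.0035 0; 0.9 -0.0015 0 0.0035 0; 0.9 -0.0015 0 0.0035 0; 0.9 0 0 0 0; 0.9 0 0 0 0; 0.9 0 0 0 0; 0.9 0 0 0 0; 0.9 0 0 0 0"
  newtons: 25

```text
clock: 16.05
position: [0.5074, -0.0959, 0.0718]
ee_rot: [0.745, 0.667, -0.0, 0.001]
ft_force: [-2.4, -5.4, 11.4]
grip_width: 0.229
grasp_force: 64.6
```

```bash
python3 tr.py
```

```text
t 16.05 pos [ 0.5074 -0.0959  0.0718] yaw 83.74 F [-2.4 -5.4 11.4] T [-0.63  0.57  0.17] w 0.229 gf 64.6
spin -0.0003462604026986406 t [ 0.55180998  0.01037787 -0.01290098]
truffle [  3. -12.] r 5.7 dark 96
truffle [ 60. -19.] r 5.7 dark 94
truffle [41. 21.] r 5.8 dark 95
truffle [117.  28.] r 5.7 dark 91
truffle [126. -41.] r 5.7 dark 89
truffle [125. -10.] r 6.0 dark 90
```

Request:
arm_command:
  series: "0.9 -0.0015 0 0.0035 0; 0.9 -0.0015 0 0.0035 0; 0.9 -0.0015 0 0.0035 0; 0.9 -0.0015 0 0.0035 0; 0.9 -0.0015 0 0.0035 0; 0.9 -0.0015 0 0.0035 0; 0.9 0 0 0 0; 0.9 0 0 0 0; 0.9 0 0 0 0; 0.9 0 0 0 0"
  newtons: 25

```text
clock: 17.35
position: [0.5073, -0.0996, 0.0635]
ee_rot: [0.745, 0.667, -0.0, 0.001]
ft_force: [-2.2, -6.1, 9.9]
grip_width: 0.218
grasp_force: 64.3
```

```bash
python3 tr.py; python3 - <<'E'
from h import *
from workcell import manip
c=snap("wrist"); p=manip.get_obs()["position"]
g=cv2.cvtColor(c["pixels"],cv2.COLOR_RGB2GRAY); print(g[20:130:4,290].tolist(), g[20:130:4,360].tolist())
for a in (-8,-4,0): print(a,proj(c,spts(p,83.8,a,[[-.057,.025,.038],[-.057,-.025,.038]])).round(0).tolist())
E
```

```text
t 17.35 pos [ 0.5073 -0.0996  0.0635] yaw 83.73 F [-2.2 -6.1  9.9] T [-0.66  0.38  0.14] w 0.218 gf 64.3
spin -0.00040141557530656906 t [ 0.5611699   0.00976185 -0.03362632]
truffle [-3. 30.] r 5.9 dark 97
truffle [ 29. -14.] r 5.7 dark 98
truffle [117.  28.] r 5.7 dark 93
truffle [126. -10.] r 5.6 dark 94
truffle [125. -41.] r 5.6 dark 90
truffle [ -2. -12.] r 5.8 dark 98
[20, 10, 15, 101, 109, 182, 161, 101, 159, 158, 160, 160, 160, 158, 157, 161, 160, 156, 159, 242, 241, 241, 241, 241, 240, 241, 241, 240] [22, 14, 20, 15, 21, 186, 153, 104, 161, 158, 160, 160, 158, 160, 155, 158, 157, 155, 241, 242, 242, 241, 241, 240, 241, 239, 240, 239]
-8 [[257.0, 52.0], [383.0, 51.0]]
-4 [[260.0, 58.0], [380.0, 58.0]]
0 [[263.0, 65.0], [378.0, 65.0]]
```

The truffles have rolled against the back wall. Tightening and lifting.

Request:
arm_command:
  series: "0.9 0 0 0 0; 0.9 0 0 -0.01 0; 0.9 0 0 -0.02 0; 0.9 0 0 -0.03 0; 0.9 0 0 -0.04 0; 0.9 0 0 -0.05 0; 0.9 0 0 -0.05 0; 0.9 0 0 -0.04 0; 0.9 0 0 -0.02 0; 0.9 0 0 -0.01 0"
  newtons: 100

```text
clock: 18.7
position: [0.5068, -0.098, 0.1711]
ee_rot: [0.744, 0.668, -0.0, 0.0]
ft_force: [0.7, 0.1, -3.1]
grip_width: 0.216
grasp_force: 98.0
```

```bash
python3 - <<'E'
from h import *
from tr import circ
from workcell import manip
go(.53,.1,.17,83.8); circ(z=.02)
c=snap("wrist"); p=manip.get_obs()["position"]
g=cv2.cvtColor(c["pixels"],cv2.COLOR_RGB2GRAY); print(g[20:130:4,290].tolist())
# search top image for truffles in pan
circ(230,340,185,245,z=.125)
E
```

```text
t 18.7 pos [ 0.5068 -0.098   0.1711] yaw 83.79 F [ 0.7  0.1 -3.1] T [-0.27  0.03  0.05] w 0.216 gf 98.0
spin -2.907641705260428e-05 t [0.49837551 0.00416101 0.00280973]
truffle [ 45. -26.] r 6.4 dark 92
truffle [ 9. 24.] r 6.7 dark 93
truffle [ 10. -24.] r 6.5 dark 93
truffle [125. -41.] r 6.0 dark 84
truffle [125. -10.] r 5.8 dark 88
[16, 15, 12, 14, 112, 150, 214, 129, 162, 163, 165, 165, 162, 162, 162, 164, 163, 163, 163, 162, 163, 161, 160, 161, 161, 161, 162, 161]
truffle [-1. 31.] r 6.4 dark 93
truffle [ -2. -12.] r 6.4 dark 92
truffle [ 30. -13.] r 6.6 dark 91
truffle [102. -27.] r 5.8 dark 85
truffle [102.   0.] r 5.8 dark 88
```

Three truffles are carried in the scoop. Carrying them smoothly to the box.

Request:
arm_command:
  series: "0.9 0.03 -0.004 0 0.01; 0.9 0.06 -0.007 0 0; 0.9 0.08 -0.01 0 0; 0.9 0.09 -0.012 0 0; 0.9 0.1 -0.013 0 0; 0.9 0.1 -0.013 0 0; 0.9 0.09 -0.012 0 0; 0.9 0.075 -0.01 0 0; 0.9 0.05 -0.007 0 0; 0.9 0.029 -0.003 0 0"

```text
clock: 20.1
position: [0.5091, 0.187, 0.1702]
ee_rot: [0.754, 0.657, -0.0, -0.0]
ft_force: [-0.3, -0.9, -2.4]
grip_width: 0.215
grasp_force: 98.0
```

```bash
python3 - <<'E'
from h import *
from tr import circ
go(.510,.186,.08,82)
print("rel box"); circ(120,260,180,270,.5333,.3491,82,.12)
E
```

```text
t 20.1 pos [0.5091 0.187  0.1702] yaw 82.07 F [-0.3 -0.9 -2.4] T [-0.33 -0.   -0.01] w 0.215 gf 98.0
spin 0.0003959790430875564 t [-0.00211316  0.00256275  0.22543875]
rel box
truffle [-236.   -0.] r 5.8 dark 71
truffle [-227.  -61.] r 5.8 dark 83
truffle [-227.  -34.] r 6.2 dark 86
```

```bash
python3 - <<'E'
from h import *
for n,(x0,x1,y0,y1) in dict(top=(120,260,170,270),side=(200,400,150,400)).items():
    c=snap(n); p=c["pixels"][y0:y1,x0:x1].astype(int)
    m=((p.max(2)<105)&(p[...,0]-p[...,2]>8)&(p[...,0]>=p[...,1])).astype(np.uint8)
    k,l,st,ce=cv2.connectedComponentsWithStats(m)
    for i in range(1,k):
        if 25<st[i,4]<900: print(n,st[i],(ce[i]+[x0,y0]).round(0))
E
```

```text
top [ 36   0  28  30 315] [171. 183.]
top [117   0  23  20 211] [251. 179.]
top [116  24  12  22 194] [242. 204.]
top [ 74  26  24  48 260] [204. 221.]
top [117  49  12  11 100] [242. 224.]
top [130  69  10  13  68] [255. 244.]
top [82 79 12 10 29] [207. 253.]
top [87 90 13 10 50] [213. 265.]
side [100  10  10  12  37] [306. 166.]
side [185  44  15  21  58] [388. 203.]
side [ 40  88  19  53 131] [248. 264.]
side [115 113  12   8  53] [320. 266.]
side [ 66 134  25  25 344] [277. 296.]
side [ 93 140  15  15 160] [300. 297.]
side [ 99 162  13  14 111] [306. 319.]
side [ 94 172  32  68 332] [310. 355.]
side [ 31 174  23  27 204] [242. 337.]
```

The side view confirms three truffles in the pan. Lowering into the box.

Request:
arm_command:
  series: "0.9 0 0.0025 0.015 0; 0.9 0 0 0.03 0; 0.9 0 0 0.035 0; 0.9 0 0 0.035 0; 0.9 0 0 0.035 0; 0.9 0 0 0.035 0; 0.9 0 0 0.025 0; 0.9 0 0 0.015 0; 0.9 0 0 0 0; 0.9 0 0 0 0"

```text
clock: 21.5
position: [0.5107, 0.1863, 0.0812]
ee_rot: [0.755, 0.656, 0.0, -0.0]
ft_force: [-0.3, 3.0, -3.3]
grip_width: 0.215
grasp_force: 97.9
```

Request:
arm_command:
  series: "0.795 0 0 0 0; 0.79 0 0 0 0; 0.788 0 0 0 0; 0.786 0 0 0 0; 0.784 0 0 0 0; 0.784 0 0 0 0; 0.784 0 0 0 0; 0.784 0 0 0 0; 0.784 0 0 0 0; 0.784 0 0 0 0"
  newtons: 20

```text
clock: 22.75
position: [0.5107, 0.1862, 0.0809]
ee_rot: [0.755, 0.656, 0.0, -0.0]
ft_force: [0.1, 5.2, -3.8]
grip_width: 0.221
grasp_force: 79.0
```

```bash
python3 - <<'E'
from h import *
go(.510,.186,.08,82)
E
```

```text
t 22.75 pos [0.5107 0.1862 0.0809] yaw 82.01 F [ 0.1  5.2 -3.8] T [ 0.86  0.03 -0.07] w 0.221 gf 79.0
spin 6.83314691190478e-05 t [-0.00068658 -0.00156816  0.00229265]
```

The pan's back touches the box's near wall lightly (5 N sideways). I'll move forward 10 mm, then loosen the grip further.

Request:
arm_command:
  series: "0.784 0.01 0 0 0; 0.784 0.015 0 0 0; 0.782 0 0 0 0; 0.78 0 0 0 0; 0.778 0 0 0 0; 0.776 0 0 0 0; 0.774 0 0 0 0; 0.772 0 0 0 0; 0.77 0 0 0 0; 0.77 0 0 0 0"
  newtons: 20

```text
clock: 24.0
position: [0.5121, 0.1958, 0.0809]
ee_rot: [0.755, 0.656, 0.0, 0.0]
ft_force: [-0.8, 0.6, -0.2]
grip_width: 0.234
grasp_force: 18.4
```

```bash
python3 - <<'E'
from h import *
go(.510,.186,.08,82)
E
```

```text
t 24.0 pos [0.5121 0.1958 0.0809] yaw 82.0 F [-0.8  0.6 -0.2] T [-0.17  0.11  0.01] w 0.234 gf 18.4
spin 6.050588222529364e-06 t [-0.02502928 -0.00181637  0.00233312]
```

Grip force is now about 18 N and the pan rests on the box floor. Raising the handle along an arc so the scoop tips lip-down in the loose grip.

Request:
arm_command:
  series: "0.77 0.006 0 -0.018 0; 0.77 0.007 0 -0.018 0; 0.77 0.008 0 -0.018 0; 0.77 0.009 0 -0.018 0; 0.77 0 0 0 0; 0.77 0 0 0 0; 0.77 0 0 0 0; 0.77 0 0 0 0; 0.77 0 0 0 0; 0.77 0 0 0 0"

```text
clock: 25.25
position: [0.5138, 0.2076, 0.1096]
ee_rot: [0.755, 0.656, 0.0, 0.0]
ft_force: [0.4, 0.6, 0.7]
grip_width: 0.231
grasp_force: 19.3
```

```bash
cat > sd.py <<'E'
from h import *
go(.510,.186,.08,82)
for n,(x0,x1,y0,y1) in dict(top=(125,200,180,255),side=(220,330,270,380)).items():
    c=snap(n); p=c["pixels"][y0:y1,x0:x1].astype(int)
    m=((p.max(2)<105)&(p[...,0]-p[...,2]>8)&(p[...,0]>=p[...,1])).astype(np.uint8)
    k,l,st,ce=cv2.connectedComponentsWithStats(m)
    for i in range(1,k):
        if 25<st[i,4]<900: print(n,st[i][2:],(ce[i]+[x0,y0]).round(0))
E
python3 sd.py
```

```text
t 25.25 pos [0.5138 0.2076 0.1096] yaw 81.99 F [0.4 0.6 0.7] T [ 0.33 -0.18 -0.09] w 0.231 gf 19.3
spin -3.8803008015343544e-05 t [-0.05481137 -0.00177879  0.0740352 ]
top [ 23  20 166] [175. 188.]
top [ 5 13 27] [198. 226.]
side [ 8 19 47] [243. 278.]
side [ 36  52 369] [249. 327.]
side [ 32  58 298] [311. 352.]
side [ 15  12 120] [254. 355.]
side [ 27  20 289] [277. 359.]
```

Request:
arm_command:
  series: "0.77 0.008 0 -0.018 0; 0.77 0.008 0 -0.018 0; 0.77 0.009 0 -0.018 0; 0.77 0.009 0 -0.018 0; 0.77 0.01 0 -0.018 0; 0.77 0.01 0 -0.018 0; 0.77 0 0 0 0; 0.77 -0.015 0 -0.01 0; 0.77 -0.015 0 -0.01 0; 0.77 0 0 0 0"

```text
clock: 26.6
position: [0.5154, 0.2162, 0.1612]
ee_rot: [0.755, 0.656, 0.0, 0.0]
ft_force: [0.8, 0.2, -1.5]
grip_width: 0.231
grasp_force: 19.9
```

```bash
python3 sd.py; python3 - <<'E'
from h import *
out=[]
for n,(x0,x1,y0,y1) in dict(top=(115,275,175,260),side=(200,360,230,390)).items():
    c=snap(n); k=4 if n=="top" else 1.6
    out.append(cv2.resize(c["pixels"][y0:y1,x0:x1,::-1],None,fx=k,fy=k,interpolation=cv2.INTER_CUBIC))
w=max(o.shape[1] for o in out)
cv2.imwrite("pics/dump.png",np.vstack([cv2.copyMakeBorder(o,0,0,0,w-o.shape[1],0) for o in out])[:600])
E
```

```text
t 26.6 pos [0.5154 0.2162 0.1612] yaw 81.92 F [ 0.8  0.2 -1.5] T [-0.15  0.05 -0.04] w 0.231 gf 19.9
spin -0.00046646108825601436 t [-0.0766221  -0.00288537  0.20299426]
top [ 19  15 142] [159. 186.]
top [11 29 70] [185. 213.]
top [10 12 27] [190. 244.]
side [ 8 19 48] [243. 278.]
side [ 36  53 370] [249. 326.]
side [ 32  58 300] [311. 352.]
side [ 15  13 124] [254. 355.]
side [ 15  12 122] [271. 363.]
side [ 14  11 110] [289. 371.]
```

View pics/dump.png

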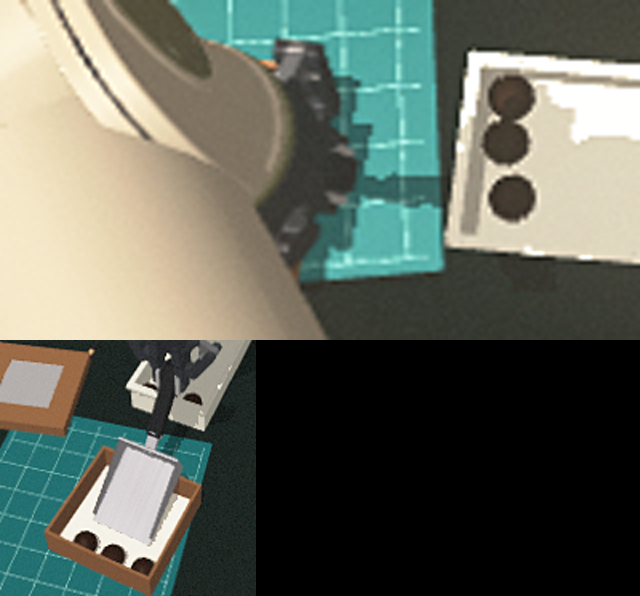

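All three truffles lie along the far wall of the box, the scoop is empty, and three remain in the tub. Now firming the grip, lifting and returning to the tray.

Request:
arm_command:
  series: "0.9 0 0 0 0; 0.9 0 0 0 0; 0.9 0 0 -0.03 0; 0.9 0 0 -0.055 0; 0.9 0 0 -0.055 0; 0.9 0 0 -0.055 0; 0.9 0 0 -0.055 0; 0.9 0 0 -0.03 0; 0.9 0 0 0 0; 0.9 0 0 0 0"
  newtons: 70

```text
clock: 28.05
position: [0.5148, 0.2169, 0.272]
ee_rot: [0.755, 0.656, -0.001, -0.0]
ft_force: [-0.3, 0.3, -3.1]
grip_width: 0.223
grasp_force: 68.5
```

Request:
arm_command:
  series: "0.9 -0.07 0.003 0 0; 0.9 -0.14 0.006 0 0; 0.9 -0.14 0.006 0 0; 0.9 -0.14 0.006 0 0; 0.9 -0.14 0.006 0 0; 0.9 -0.14 0.006 0 0; 0.9 -0.14 0.006 0 0; 0.9 -0.14 0.006 0 0; 0.9 -0.14 0.006 0 0; 0.9 -0.1 0.003 0 0"

```text
clock: 29.3
position: [0.4634, -0.2995, 0.2717]
ee_rot: [0.755, 0.655, -0.0, -0.001]
ft_force: [0.3, 0.5, -2.5]
grip_width: 0.221
grasp_force: 68.6
```

```bash
python3 -c "
from h import *
go(.461,-.3254,.27,-10.8)"
```

```text
t 29.3 pos [ 0.4634 -0.2995  0.2717] yaw 81.88 F [ 0.3  0.5 -2.5] T [-0.19  0.   -0.01] w 0.221 gf 68.6
spin 0.5148794845052559 t [0.00623033 0.06480654 0.00432759]
```

Request:
arm_command:
  series: "0.9 0 0 0 0.05; 0.9 0 0 0 0.052; 0.9 0 0 0 0.052; 0.9 0 0 0 0.052; 0.9 0 0 0 0.052; 0.9 0 0 0 0.052; 0.9 0 0 0 0.052; 0.9 0 0 0 0.052; 0.9 0 0 0 0.052; 0.9 0 0 0 0.05"

```text
clock: 30.55
position: [0.4642, -0.2966, 0.2717]
ee_rot: [0.995, -0.097, -0.001, -0.0]
ft_force: [0.0, 0.4, -1.8]
grip_width: 0.226
grasp_force: 68.7
```

```bash
python3 -c "
from h import *
go(.461,-.3254,.27,-10.8)"
```

```text
t 30.55 pos [ 0.4642 -0.2966  0.2717] yaw -11.18 F [ 0.   0.4 -1.8] T [0.04 0.17 0.01] w 0.226 gf 68.7
spin -0.002113747177010181 t [0.00561807 0.07216506 0.00424742]
```

Request:
arm_command:
  series: "0.9 0.0056 0.036 0 -0.0021; 0.9 0 0.036 0 0; 0.9 0 0 0.05 0; 0.9 0 0 0.06 0; 0.9 0 0 0.06 0; 0.9 0 0 0.05 0; 0.9 0 0 0.02 0; 0.9 0 0 0 0; 0.9 0 0 0 0; 0.9 0 0 0 0"

```text
clock: 31.8
position: [0.4618, -0.3258, 0.1777]
ee_rot: [0.996, -0.091, 0.001, 0.0]
ft_force: [0.2, 0.2, -1.9]
grip_width: 0.224
grasp_force: 68.6
```

```bash
python3 - <<'E'
from h import *
from workcell import manip
go(.461,-.3254,.155,-10.8)
c=snap("wrist"); p=manip.get_obs()["position"]; g=cv2.cvtColor(c["pixels"],cv2.COLOR_RGB2GRAY)
# back-wall top edge: horizontal bright/dark extent, row profile beside handle
for r in range(60,200,8): 
    x=np.flatnonzero(np.abs(np.diff(g[r,180:470].astype(int)))>45)+180; print(r,x.tolist()[:14])
for a in (16,20,24,28,32): print(a,proj(c,spts(p,-10.8,a,[[-.057,.043,.038],[-.057,-.043,.038],[-.073,0,.047]])).round(0).tolist())
E
```

```text
t 31.8 pos [ 0.4618 -0.3258  0.1777] yaw -10.49 F [ 0.2  0.2 -1.9] T [ 0.03  0.13 -0.01] w 0.224 gf 68.6
spin 0.0017180690158702483 t [-0.00213512 -0.00073759  0.05666677]
60 [234, 235, 244, 411]
68 [234, 235, 244, 245, 410, 411]
76 [234, 235, 236, 245, 410]
84 [235, 236, 245, 246, 409, 410]
92 [235, 236, 237, 246, 409]
100 [236, 237, 246]
108 [236, 237, 238, 408]
116 [237, 238, 247, 407]
124 [237, 238, 239, 247, 248, 397, 406, 407]
132 [238, 239, 248, 405, 406, 407]
140 [238, 239, 240, 248, 249, 256, 304, 305, 342, 343, 405, 406]
148 [239, 240, 249, 256, 304, 305, 342, 343, 344, 405]
156 [239, 240, 241, 249, 250, 258, 304, 305, 342, 343, 344, 404]
164 [240, 241, 250, 303, 304, 305, 342, 343, 344, 369, 404]
172 [240, 241, 242, 250, 251, 257, 303, 304, 343, 344, 403]
180 [241, 242, 251, 259, 303, 304, 343, 344, 345]
188 [241, 242, 243, 251, 302, 303, 304, 343, 344, 345, 402]
196 [242, 243, 252, 302, 303, 344, 345, 401]
16 [[240.0, 100.0], [407.0, 101.0], [323.0, 128.0]]
20 [[243.0, 108.0], [404.0, 109.0], [323.0, 134.0]]
24 [[245.0, 117.0], [402.0, 117.0], [323.0, 140.0]]
28 [[247.0, 125.0], [399.0, 126.0], [323.0, 146.0]]
32 [[249.0, 133.0], [397.0, 134.0], [323.0, 153.0]]
```

Request:
arm_command:
  series: "0.79 0 0 0.01 0.0017; 0.784 0 0 0.01 0; 0.78 0 0 0.01 0; 0.776 0 0 0 0; 0.774 0 0 0 0; 0.772 0 0 0 0; 0.77 0 0 0 0; 0.77 0 0 0 0; 0.77 0 0 0 0; 0.77 0 0 0 0"
  newtons: 20

```text
clock: 33.1
position: [0.4615, -0.3256, 0.1649]
ee_rot: [0.996, -0.094, 0.0, 0.0]
ft_force: [0.2, -0.0, -2.6]
grip_width: 0.234
grasp_force: 19.9
```

Request:
arm_command:
  series: "0.77 -0.02 0 0.022 0; 0.77 -0.019 0 0.022 0; 0.77 -0.018 0 0.022 0; 0.77 -0.016 0 0.022 0; 0.77 -0.014 0 0.022 0; 0.77 -0.013 0 0.022 0; 0.77 0 0 0 0; 0.77 0 0 0 0; 0.77 0 0 0 0; 0.77 0 0 0 0"

```text
clock: 34.35
position: [0.4223, -0.318, 0.1121]
ee_rot: [0.996, -0.094, 0.0, 0.0]
ft_force: [-1.0, -0.0, -2.1]
grip_width: 0.233
grasp_force: 18.5
```

```bash
python3 -c "
from h import *
go(.4029,-.3143,.075,-10.8)"
```

```text
t 34.35 pos [ 0.4223 -0.318   0.1121] yaw -10.8 F [-1.  -0.  -2.1] T [ 0.06  0.22 -0.01] w 0.233 gf 18.5
spin 5.658907175624487e-06 t [-0.04944898 -0.00010554  0.09273541]
```

```bash
cat > pt.py <<'E'
from h import *
from workcell import manip
def pit():
    g=cv2.cvtColor(snap("wrist")["pixels"],cv2.COLOR_RGB2GRAY)
    d=g[80:170,318:330].mean(1); r=80+np.flatnonzero(d<60)[:1]
    print("handle front row",r,"(100 level, 136 at 27deg)",manip.get_obs()["position"].round(4),manip.get_obs()["ft_force"].round(1),manip.get_obs()["torque"].round(2))
pit()
E
python3 pt.py
```

```text
handle front row [114] (100 level, 136 at 27deg) [ 0.4223 -0.3181  0.1121] [ 0.3 -0.  -2.1] [ 0.05  0.23 -0.03]
```

Request:
arm_command:
  series: "0.77 -0.008 0 0.0155 0; 0.77 -0.008 0 0.0155 0; 0.77 -0.007 0 0.0155 0; 0.77 -0.007 0 0.0155 0; 0.77 -0.006 0 0.0155 0; 0.77 -0.006 0 0.0155 0; 0.77 0 0 0 0; 0.77 0 0 0 0; 0.77 0 0 0 0; 0.77 0 0 0 0"

```text
clock: 35.65
position: [0.4057, -0.3149, 0.0748]
ee_rot: [0.996, -0.094, 0.0, 0.0]
ft_force: [0.0, -0.6, -0.7]
grip_width: 0.23
grasp_force: 17.6
```

```bash
python3 pt.py
```

```text
handle front row [100] (100 level, 136 at 27deg) [ 0.4057 -0.3149  0.0749] [-0.6 -0.6 -1.7] [ 0.03  0.13 -0.03]
```

Level and on the tray floor. Releasing slowly, then retracting.

Request:
arm_command:
  series: "0.75 0 0 0 0; 0.7 0 0 0 0; 0.6 0 0 0 0; 0.3 0 0 0 0; 0 0 0 0 0; 0 0 0 0 0; 0 0 0 0 0; 0 0 0 -0.03 0; 0 0 0 -0.06 0; 0 0 0 -0.1 0"

```text
clock: 36.95
position: [0.4051, -0.3145, 0.1515]
ee_rot: [0.996, -0.094, -0.001, -0.0]
ft_force: [0.2, -0.5, -0.4]
grip_width: 0.995
grasp_force: 0.0
```

Request:
arm_command:
  series: "0 0 0 -0.1 0; 0 0 0 -0.1 0; 0 -0.1 0.1 0 0; 0 -0.1 0.1 0 0; 0 -0.1 0.1 0 0; 0 -0.1 0.1 0 0; 0 0 0 0 0; 0 0 0 0 0; 0 0 0 0 0; 0 0 0 0 0"

```text
clock: 38.2
position: [0.2194, -0.4415, 0.2309]
ee_rot: [0.996, -0.093, 0.0, 0.0]
ft_force: [0.2, -0.0, 0.3]
grip_width: 1.0
grasp_force: 0.0
```

```bash
python3 - <<'E'
from h import *
from tr import circ
from workcell import manip
go(.4,-.3,.2,-10.8)
print("tub");circ(); print("box"); circ(125,200,180,255,.5333,.3491,82,.0185)
c=snap("top"); a=np.radians(-10.8); T=np.array([.5257,-.3377])
g=c["pixels"][230:275,385:445].max(2); m=(g<60).astype(np.uint8)
k,l,st,ce=cv2.connectedComponentsWithStats(m)
M=np.array([[np.cos(a),-np.sin(a)],[np.sin(a),np.cos(a)]])
# dark handle: search in tray-inside pixels; min-area rectangle, ends at tray-frame coordinates
P=c["pixels"].max(2); ys,xs=np.mgrid[190:290,380:450]; uv=np.c_[xs.ravel(),ys.ravel()]
q=(ray(c,uv,.07)[:,:2]-T)@M; s=(P[ys,xs].ravel()<60)&(abs(q[:,1])<.04)&(q[:,0]>-.2)
for x in np.arange(-.18,.02,.02):
    i=s&(abs(q[:,0]-x)<.005); print(round(x,2),i.sum(),q[i,1].mean().round(4) if i.any() else "")
E
```

```text
t 38.2 pos [ 0.2194 -0.4415  0.2309] yaw -10.7 F [ 0.2 -0.   0.3] T [-0.01 -0.01 -0.01] w 1.0 gf 0.0
spin 0.0005528348059701531 t [ 0.37712466 -0.4321924   0.07735976]
tub
truffle [116.  28.] r 5.9 dark 90
truffle [125. -10.] r 5.8 dark 89
truffle [124. -41.] r 5.6 dark 85
box
truffle [ 58. -31.] r 6.0 dark 74
truffle [58. 53.] r 6.1 dark 70
truffle [58. 10.] r 5.9 dark 73
-0.18 126 -0.0002
-0.16 125 -0.0004
-0.14 130 -0.0002
-0.12 32 -0.002
-0.1 32 0.0006
-0.08 32 0.0032
-0.06 29 0.0055
-0.04 0 
-0.02 0 
-0.0 0
```

```bash
python3 -c "
from workcell import manip
print(manip.hand_in())"
```

```text
the job is handed in; nothing more can be done
None
```

Job handed in: three truffles lie in the gift box, three remain in the tub, and the scoop is let go level in its tray. I checked the truffle and scoop positions in the camera images; the judge's result was not shown.

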